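# Warm the last candle jar

## Robot

A 6-joint arm with a two-finger parallel gripper is mounted at the origin on a cart in front of the work surface, level with it; the furniture and walls round the work are solid. World frame = base frame: x ahead of the robot, y to its left, z up, the work surface at z = 0. Lengths are in m, angles in degrees, forces in N, time in s.
With the tool pointing down it reaches from about 0.35 to 0.875 m from the base axis. Payload 4.2 kg.
Tool frame: the origin (TCP) lies on the centre line of the jaws, within the pads' length; the fingertips stand 19 mm ahead of it and the grasp point (between the pads) is the TCP; z points along the fingers, y is the line along which they close (so a half turn about z gives the same grasp; the last joint's range is limited). The gripper opens to 87 mm and grips with 3 to 60 N. Pads are 19 mm wide; open, the fingers measure 117 mm over their backs; the gripper's body (75 mm by 190 mm) begins 51 mm behind the grasp point.
Start: joints at [-61.96, 22.042, 0.453, 0, -68.411, -14.817], TCP at [0.143, -0.608, 0.206] pointing down, gripper open.
Joint ranges: [-179.83, 179.83], [-69.29, 118.12], [-61.27, 80.66], [-181.25, 117.63], [-171.15, -9.14], [-177.46, 177.46]. Speed limits (degrees/s): [159.86, 159.86, 180, 180, 180, 180].

## Interface

Orientations are given as a 3x3 rotation matrix whose columns are the frame's x, y, z axes.
In Python, from station import sense, capture, finish_job, search_frame, masks_of gives the robot as it stands.
- The arm moves only by the tool drive_tool, never from a script. Its argument "rows" is a list of rows, each a list of 7 numbers: the opening in per cent of the stroke, from 0 (shut) to 100 (fully open), then the shift along the world's x, y, z in mm, then the turn, a rotation vector about the world's x, y, z in rad. In form: [[fingers, dx, dy, dz, wx, wy, wz], ...]. A call has 1 to 5 rows; each row shifts and turns the commanded pose from where the row before left it; what a row does not reach is not made up. A row lasts 1/12 s, in which the tool goes at most 41.7 mm and 7.16 degrees, less where a joint would pass 70% of its speed; a pose out of reach is approached as far as the arm can. A call is refused whole if a number of a shift passes 41.7 or a number of a turn 0.125, either way. A call with a gripper value outside its range is refused whole. The fingers move at their own pace and stop on an object; the grip force is fixed at half the most. Time passes only in rows, so rows that do not move let the fingers close. It gives the time, the measured TCP pose, the force, the opening and the grip force at its end, in the units of the state.
- sense(): the state, without advancing time (a new reading comes with each control period).
- capture(name): name is "scene" or "top" or "wrist"; returns a dict with "frame" (384x512x3 uint8, red, green, blue), "z_map" (384x512 float32, m along the optical axis (not along the pixel's ray), 0 where there is no reading), "fx", "fy", "cx", "cy" (pixels), "R" (3x3) and "t" (3): a world point X has camera coordinates R X + t; the wrist camera has in their place "T_tool_cam" (4x4, takes a point from camera to tool coordinates, whose origin is the TCP and whose axes are the flange's). Camera axes: x right, y down, z forward; pixel columns grow to the right and rows downward; lengths in m; the calibration is good to about 2 mm. A picture is of the moment at which its call begins: read the wrist's pose just before it.
- finish_job(): hands the job in; it is judged then, once.
Trained networks look in a picture, given as the dict that the camera call returned (one of the last four; its "shot" number tells which), for a name from the list of things; names that differ only in an ending like _2 or _b are one class to them, and where a whole thing is asked for, a point or a joint stands for the part that bears it (a point fixed in the world has none). Each returns a list of dicts, best first, with "p" (0 to 1); they miss things now and then, are a little off and sometimes report something else, mostly with a low value. They report only what shows in the picture. A call takes as long as a camera call. They do not tell look-alikes from the thing itself.
- search_frame(label, picture): "xy" ([column, row] in pixels, amid what is visible of it).
- masks_of(label, picture): "region" (384x512 bool, what is visible of it) and "xy" ([column, row] in pixels, amid what is visible of it).
The state is a dict: "time_s": time; "joints": joint angles; "joint_velocities": joint speeds; "effort": joint torques, N m; "tcp_pos": TCP position; "ee_rot": TCP orientation; "wrist_force": force on the tool from outside, world axes, zero at the start; "moment": the same for the moment, N m; "gripper_width": opening from 0.0 (shut) to 1.0 (fully open); "gripper_force": force on a finger pad.
Only numpy, scipy, OpenCV 4.12 (cv2) and the standard library are available. Lean on these libraries where they do the work, as an engineer would, in place of code of your own. Each camera call takes 0.05 s, during which the arm holds its last target. There are 200 camera calls.

## Task

The last jar in the carton is still empty and must be warmed before it is poured: reach into it with the fingers shut, spread them only in its lower half so that they grip it from within, lift it out of the carton and set it down upright on the warming plate, fully inside the plate's rim, without dropping it. Then set the timer to 15 minutes, pressing down on its knob while you turn it so that the timer does not spin or slide on the table, and let go. Leave the full jars and everything else as they are.

Things in the scene. Friction and masses are not known exactly. Their poses are not given: they have to be found in the camera images.
- empty_jar: white straight-sided stoneware candle jar, the only one of the five that is empty inside. Outside 72 mm, inside 62 mm in diameter, 75 mm tall, inside 68 mm deep, 0.15 to 0.31 kg. Origin at the centre of its underside, z up. It stands on the carton's floor, its rim 1 mm below the divider tops, with about 3 mm of play, so it can be held only from inside (spreading with about 25 N holds it)
- jar_mouth (a point): centre of the empty jar's mouth, level with its rim, 75 mm above its underside
- carton: cardboard carton, fixed, 248 x 167 x 80 mm, long side along its x; two rows of three square cells of 78 mm, parted by 3 mm dividers that reach to its top at 80 mm; its floor is 4 mm thick. Origin at the centre of its underside. Five cells hold jars, one is vacant; which jar stands in which cell varies
- full_jar_1: white stoneware jar as the empty one, but filled with cream wax to 12 mm below the rim, with a short wick that stays below the rim; stays in the carton. Origin at the centre of its underside
- full_jar_2: another full jar, the same
- full_jar_3: another full jar, the same
- full_jar_4: another full jar, the same
- warming_plate: round white electric warming plate, fixed, 144 mm in diameter, with a flat steel top 130 mm across, 20 mm above the table, inside a raised rim 26 mm above the table. Origin at the centre of its underside
- plate_top (a point): centre of the warming plate's steel top, 20 mm above the table; the jar goes here, upright, anywhere within the rim
- timer: round white dial timer, loose and light (0.19 kg), 86 mm in diameter, on a rubber foot; its body is 26 mm high, with a round grey knob on top. Twelve ticks round the knob are 5 minutes apart, clockwise seen from above, the longer ones at 0, 15, 30 and 45 minutes. Origin at the centre of its underside; its -x side is the front with the 0 tick, the 15 minute tick is on its +y side
- timer_front (a point): point on the timer body's front edge, 43 mm from its axis, 12 mm above the table; it moves if the timer spins or slides
- knob_top (a point): centre of the knob's top, on the timer's axis, 61 mm above the table. The knob is a round ribbed grip 48 mm in diameter, from 32 to 60 mm above the table, with a 54 mm skirt below it; a white line on top and a white arrow on the skirt point at the set time. It grips in any direction
- timer_knob (a joint): angle of the timer's knob from the 0 tick, rad, growing clockwise seen from above: 15 minutes is pi/2 = 1.571. It starts between 0.25 and 0.75. It turns stiffly (0.14 N m) and stays where it is left; unless pressed down with 10 to 20 N while it turns, the whole timer spins instead. Gripped with 30 N it can be pressed and turned without slipping
- bottle: amber dropper bottle, 36 mm wide, 105 mm tall, bystander behind the warming plate
- stamp: standing hand stamp with a dark turned handle, 28 mm wide, 82 mm tall, bystander far right of the timer; to its right stands a fixed green lever press, 310 mm tall, at about x 0.56, y -0.36, to be kept clear of
- spool: wooden wick spool, 52 mm wide, 36 mm tall, bystander at the table's front edge
- probe: dial probe thermometer lying down, 172 mm long, bystander at the table's front edge
Not all that is in view belongs to the job. Leave any blue look-alike of the timer alone.

How it is judged (in metres and radians):
On the way, in this order (a step that is already met when the one before it is completed fails the run):
1. the empty jar is held from within, the fingertips in its lower half (gripping point over 16 mm below the rim), and is lifted clear of the carton (height (world z) of empty_jar above 0.082 m and z of the grasp point in the frame of jar_mouth below -0.016 m and horizontal distance between the grasp point and jar_mouth below 0.018 m and contact force between the fingers and empty_jar above 1 N), for 0.1 s.
2. the jar stands upright on the warming plate within its rim, let go (horizontal distance between empty_jar and plate_top below 0.028 m and z of empty_jar in the frame of plate_top below 0.003 m and angle between empty_jar's own z axis and vertical below 0.08 rad and contact force between the fingers and empty_jar below 0.1 N and linear speed of empty_jar below 0.02 m/s), for 0.2 s.
At the end, for the whole second after the job is handed in: the empty jar stands upright (within 0.08 rad) and still on the warming plate's steel top, its centre within 28 mm of the plate's; the timer's knob is at 15 minutes (1.571 rad, within 0.14) and the timer's front edge is within 20 mm of its first place (horizontal distance between empty_jar and plate_top below 0.028 m and z of empty_jar in the frame of plate_top between -0.003 and 0.003 m and angle between empty_jar's own z axis and vertical below 0.08 rad and linear speed of each of empty_jar, timer below 0.02 m/s and value of joint timer_knob between 1.43 and 1.71 rad and distance of timer_front from where it was at the start of the episode below 0.02 m and angle between timer's own z axis and vertical below 0.05 rad); the robot touches nothing.
It fails at once if the jar is dropped: in the air above the plate or carton and not held (z of empty_jar in the frame of plate_top above 0.015 m and contact force between the fingers and empty_jar below 0.05 N).
It fails at once if the timer spins or slides: its front edge is more than 20 mm from its first place (distance of timer_front from where it was at the start of the episode above 0.02 m).
It fails at once if a full jar is moved by more than 15 mm (distance of any of full_jar_1, full_jar_2, full_jar_3, full_jar_4 from where it was at the start of the episode above 0.015 m).
It fails at once if the bottle, stamp, spool or thermometer is moved by more than 25 mm (distance of any of bottle, stamp, spool, probe from where it was at the start of the episode above 0.025 m).
It also fails if it takes over 67 s, if anything falls off the work surface, if the arm or the gripper's body presses on something with over 40 N, if the wrist force passes 120 N, or if a joint passes its speed limit or range.

## Working session

There is one attempt and no reset: what is moved stays moved. The work goes in short steps, Python scripts to look and compute and a tool call to move; the robot and the scene stay as the last step left them, time stands still between calls to the robot, and variables do not carry over. Pictures are saved under pics/ and viewed, at most 10 in all, crops included, and the job is handed in when it is done.

Besides the shell and the picture viewer there is one more tool, called after "Emit:" in YAML: its name, and indented under it one key for each argument. drive_tool: Moves the arm, as the interface text tells. Its arguments: {"type":"object","properties":{"rows":{"type":"array"}},"required":["rows"]}

```bash
mkdir -p pics; ls; cat > h.py <<'E'
import numpy as np, cv2
from station import *
def cam(p):
    if 'R' in p: return np.array(p['R']),np.array(p['t'])
    s=p['_s']; T=np.array(p['T_tool_cam']); Rt=np.array(s['ee_rot']).reshape(3,3)
    Rwc=Rt@T[:3,:3]; o=Rt@T[:3,3]+np.array(s['tcp_pos']); return Rwc.T,-Rwc.T@o
def shot(n):
    s=sense(); p=capture(n); p['_s']=s; return p
def cloud(p):
    R,t=cam(p); z=p['z_map']; v,u=np.mgrid[:z.shape[0],:z.shape[1]]
    c=np.stack([(u-p['cx'])/p['fx']*z,(v-p['cy'])/p['fy']*z,z],-1)
    return (c-t)@R
def ray(p,uv,h):
    R,t=cam(p); d=R.T@np.array([(uv[0]-p['cx'])/p['fx'],(uv[1]-p['cy'])/p['fy'],1]); o=-R.T@t
    return o+d*(h-o[2])/d[2]
def save(p,n,crop=None,k=1):
    f=p['frame'] if crop is None else p['frame'][crop[1]:crop[3],crop[0]:crop[2]]
    cv2.imwrite('pics/'+n,cv2.resize(f[:,:,::-1],None,fx=k,fy=k,interpolation=cv2.INTER_CUBIC))
E
python3 - <<'E'
from h import *
s=sense(); print({k:np.round(v,3).tolist() for k,v in s.items()})
a=shot('scene'); 
b=shot('top')
f=np.hstack([a['frame'],b['frame']]); save(a,'a.png'); save(b,'b.png',k=1.5)
C=cloud(b)
for l in ['empty_jar','carton','full_jar_1','warming_plate','timer','timer_knob','bottle','stamp','spool','probe']:
    for m in masks_of(l,b)[:6]:
        r=m['region']; q=C[r&(b['z_map']>0)]
        print(l,round(m['p'],2),np.round(m['xy']),r.sum(),np.round(np.median(q,0),3),np.round(np.percentile(q,[2,98],axis=0),3).tolist() if len(q) else '')
E
```

```text
pics
{'time_s': 0.0, 'joints': [-61.96, 22.089, 0.379, -0.031, -68.413, -14.816], 'joint_velocities': [-0.068, -0.002, -0.096, -0.045, -0.084, -0.008], 'effort': [0.002, -39.067, 18.74, 4.22, 0.011, -0.0], 'tcp_pos': [0.143, -0.608, 0.205], 'ee_rot': [[-0.974, -0.229, -0.001], [-0.229, 0.974, 0.002], [0.0, 0.002, -1.0]], 'wrist_force': [-0.992, 0.264, -0.085], 'moment': [-0.021, -0.023, 0.007], 'gripper_force': 0.0, 'gripper_width': 0.996}
empty_jar 0.61 [184. 204.] 516 [0.533 0.289 0.031] [[0.494, 0.249, 0.006], [0.561, 0.317, 0.081]]
empty_jar 0.59 [186. 232.] 517 [0.446 0.271 0.067] [[0.415, 0.239, 0.027], [0.48, 0.304, 0.081]]
carton 0.7 [168. 197.] 3002 [0.552 0.329 0.059] [[0.39, 0.222, -0.0], [0.652, 0.415, 0.082]]
full_jar_1 0.94 [155. 208.] 515 [0.518 0.362 0.067] [[0.485, 0.329, 0.039], [0.551, 0.396, 0.082]]
full_jar_1 0.73 [186. 231.] 519 [0.448 0.272 0.067] [[0.415, 0.239, 0.031], [0.48, 0.304, 0.081]]
full_jar_1 0.68 [179. 176.] 487 [0.606 0.293 0.067] [[0.575, 0.258, 0.033], [0.641, 0.328, 0.081]]
warming_plate 0.62 [255. 204.] 1646 [0.544 0.054 0.02 ] [[0.476, -0.01, 
[... 215 characters left out ...]
14, 0.064]]
timer_knob 0.67 [292. 251.] 223 [ 0.396 -0.051  0.06 ] [[0.373, -0.072, 0.03], [0.419, -0.03, 0.065]]
timer_knob 0.54 [328. 212.] 227 [ 0.502 -0.163  0.06 ] [[0.481, -0.186, 0.028], [0.524, -0.143, 0.064]]
bottle 0.43 [224. 136.] 149 [0.747 0.159 0.058] [[0.738, 0.144, 0.003], [0.764, 0.177, 0.103]]
stamp 0.64 [346. 176.] 55 [ 0.616 -0.223  0.073] [[0.609, -0.231, 0.01], [0.626, -0.217, 0.085]]
spool 0.68 [327. 210.] 220 [ 0.505 -0.164  0.06 ] [[0.482, -0.188, 0.031], [0.527, -0.144, 0.064]]
spool 0.64 [241. 248.] 220 [0.401 0.103 0.036] [[0.377, 0.079, 0.031], [0.423, 0.125, 0.04]]
probe 0.64 [337. 261.] 198 [ 0.357 -0.19   0.008] [[0.336, -0.25, -0.003], [0.379, -0.169, 0.013]]
```

View pics/b.png

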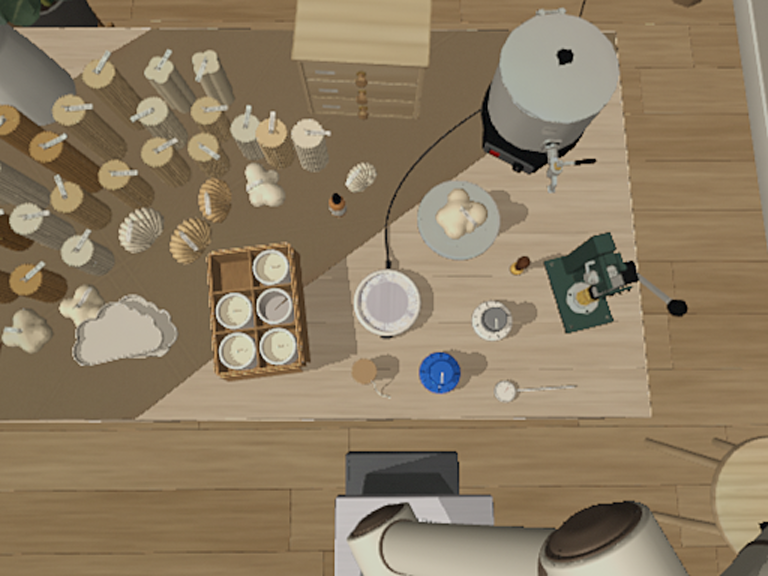

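View pics/a.png

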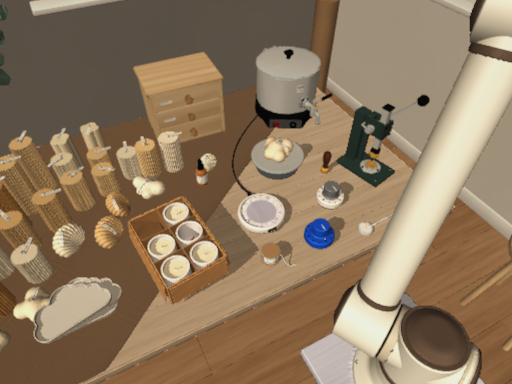

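The empty jar is the darker, wax-free one at about (275,306) in the top picture, in the carton's right column, middle cell, at roughly (0.527, 0.283). The white timer is at (492,320). The blue look-alike is at (440,372) and I will leave it alone. Next I go above the jar.

Emit:
drive_tool:
  rows:
    - [0,15.4,35.6,2,0,0,0]
    - [0,15.4,35.6,2,0,0,0]
    - [0,15.4,35.6,2,0,0,0]
    - [0,15.4,35.6,2,0,0,0]
    - [0,15.4,35.6,2,0,0,0]

```text
time_s: 1.02
tcp_pos: [0.2202, -0.4289, 0.216]
ee_rot: [[-0.974, -0.228, 0.0], [-0.228, 0.974, -0.0], [-0.0, -0.0, -1.0]]
wrist_force: [1.5, -0.6, 0.0]
gripper_width: 0.707
gripper_force: 0.0
```

Emit:
drive_tool:
  rows:
    - [0,15.4,35.6,2,0,0,0]
    - [0,15.4,35.6,2,0,0,0]
    - [0,15.4,35.6,2,0,0,0]
    - [0,15.4,35.6,2,0,0,0]
    - [0,15.4,35.6,2,0,0,0]

```text
time_s: 1.43
tcp_pos: [0.2972, -0.2508, 0.2264]
ee_rot: [[-0.974, -0.228, 0.001], [-0.228, 0.974, -0.0], [-0.001, -0.001, -1.0]]
wrist_force: [0.9, -0.3, 0.6]
gripper_width: 0.325
gripper_force: 0.0
```

Emit:
drive_tool:
  rows:
    - [0,15.4,35.6,2,0,0,0]
    - [0,15.4,35.6,2,0,0,0]
    - [0,15.4,35.6,2,0,0,0]
    - [0,15.4,35.6,2,0,0,0]
    - [0,15.4,35.6,2,0,0,0]

```text
time_s: 1.85
tcp_pos: [0.3742, -0.0725, 0.2366]
ee_rot: [[-0.973, -0.229, 0.002], [-0.229, 0.973, 0.0], [-0.002, -0.0, -1.0]]
wrist_force: [1.3, -1.5, 0.4]
gripper_width: 0.016
gripper_force: 0.0
```

Emit:
drive_tool:
  rows:
    - [0,15.4,35.6,2,0,0,0]
    - [0,15.4,35.6,2,0,0,0]
    - [0,15.4,35.6,2,0,0,0]
    - [0,15.4,35.6,2,0,0,0]
    - [0,15.4,35.6,2,0,0,0]

```text
time_s: 2.27
tcp_pos: [0.4513, 0.1057, 0.2464]
ee_rot: [[-0.973, -0.23, 0.001], [-0.23, 0.973, 0.001], [-0.001, 0.0, -1.0]]
wrist_force: [1.7, -0.8, 0.6]
gripper_width: 0.007
gripper_force: 0.0
```

Emit:
drive_tool:
  rows:
    - [0,15.4,35.6,2,0,0,0]
    - [0,15.4,35.6,2,0,0,0]
    - [0,15.4,35.6,2,0,0,0]
    - [0,15.4,35.6,2,0,0,0]
    - [0,15.4,35.6,2,0,0,0]

```text
time_s: 2.68
tcp_pos: [0.5284, 0.2835, 0.2561]
ee_rot: [[-0.973, -0.229, 0.0], [-0.229, 0.973, 0.0], [-0.0, 0.0, -1.0]]
wrist_force: [1.2, -0.5, 0.5]
gripper_width: 0.006
gripper_force: 0.0
```

```bash
python3 - <<'E'
from h import *
p=shot('wrist'); save(p,'w1.png'); C=cloud(p)
from scipy.optimize import least_squares
def circ(q):
    r=least_squares(lambda a:np.hypot(q[:,0]-a[0],q[:,1]-a[1])-a[2],[*q[:,:2].mean(0),.035],loss='soft_l1',f_scale=.002); return np.round(r.x,4)
for l in ['empty_jar','full_jar_1']:
  for m in masks_of(l,p)[:5]:
    r=m['region']&(p['z_map']>0); q=C[r]; rim=q[(q[:,2]>.073)&(q[:,2]<.084)]
    print(l,round(m['p'],2),np.round(m['xy']),r.sum(),np.round(np.percentile(q,[2,50,98],axis=0),3).tolist(),len(rim),circ(rim) if len(rim)>20 else '')
E
```

```text
empty_jar 0.71 [146.  36.] 1811 [[0.377, 0.081, 0.002], [0.401, 0.108, 0.036], [0.424, 0.128, 0.038]] 0 
empty_jar 0.63 [260. 175.] 2642 [[0.495, 0.251, 0.009], [0.537, 0.284, 0.026], [0.562, 0.315, 0.08]] 699 [0.529  0.2827 0.0331]
full_jar_1 0.85 [321. 175.] 2777 [[0.486, 0.328, 0.031], [0.518, 0.362, 0.067], [0.552, 0.396, 0.079]] 742 [0.5198 0.3621 0.0332]
full_jar_1 0.82 [332. 112.] 2954 [[0.409, 0.319, 0.054], [0.44, 0.353, 0.067], [0.472, 0.384, 0.08]] 770 [0.4406 0.3518 0.0328]
full_jar_1 0.75 [251. 214.] 665 [[0.574, 0.259, 0.038], [0.587, 0.285, 0.067], [0.603, 0.318, 0.08]] 223 [0.6089 0.2926 0.0335]
full_jar_1 0.74 [269. 106.] 2922 [[0.417, 0.242, 0.065], [0.448, 0.273, 0.067], [0.48, 0.306, 0.08]] 780 [0.449  0.2732 0.0329]
```

View pics/w1.png

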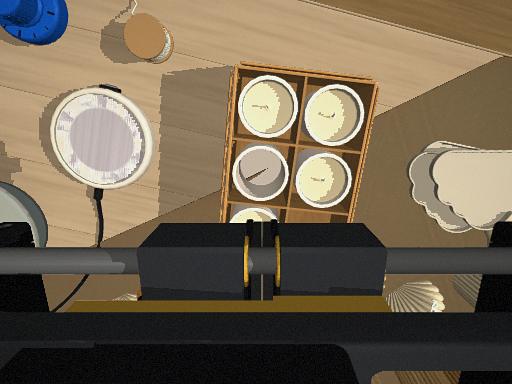

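The wrist view shows the empty jar at about (260,173), with a bare inside and a shadow line in it. The rim fit puts it at (0.529, 0.283), which is directly below the tool. I descend with the fingers shut.

Emit:
drive_tool:
  rows:
    - [0,0,-1,-35,0,0,0]
    - [0,0,0,-35,0,0,0]
    - [0,0,0,-35,0,0,0]
    - [0,0,0,-20,0,0,0]
    - [0,0,0,-15,0,0,0]

```text
time_s: 3.25
tcp_pos: [0.5263, 0.2784, 0.1134]
ee_rot: [[-0.974, -0.228, -0.003], [-0.228, 0.974, -0.003], [0.004, -0.002, -1.0]]
wrist_force: [0.7, -0.1, -0.1]
gripper_width: 0.005
gripper_force: 0.0
```

Emit:
drive_tool:
  rows:
    - [0,0,0,-15,0,0,0]
    - [0,0,0,-15,0,0,0]
    - [0,0,0,-15,0,0,0]
    - [0,0,0,-15,0,0,0]
    - [0,0,0,-15,0,0,0]

```text
time_s: 3.67
tcp_pos: [0.5278, 0.2795, 0.0409]
ee_rot: [[-0.974, -0.228, 0.0], [-0.228, 0.974, 0.0], [-0.001, 0.0, -1.0]]
wrist_force: [0.2, -0.3, -0.2]
gripper_width: 0.01
gripper_force: 0.0
```

Emit:
drive_tool:
  rows:
    - [0,0,2.5,0,0,0,0]
    - [60,0,0,0,0,0,0]
    - [60,0,0,0,0,0,0]
    - [60,0,0,0,0,0,0]
    - [60,0,0,0,0,0,0]

```text
time_s: 4.08
tcp_pos: [0.5285, 0.2834, 0.0421]
ee_rot: [[-0.973, -0.229, 0.002], [-0.229, 0.973, 0.001], [-0.002, 0.001, -1.0]]
wrist_force: [-0.6, 0.1, 0.4]
gripper_width: 0.223
gripper_force: 0.0
```

Emit:
drive_tool:
  rows:
    - [60,0,0,0,0,0,0]
    - [60,0,0,0,0,0,0]
    - [60,0,0,0,0,0,0]
    - [60,0,0,0,0,0,0]

```text
time_s: 4.42
tcp_pos: [0.5281, 0.2828, 0.0412]
ee_rot: [[-0.973, -0.229, 0.0], [-0.229, 0.973, -0.0], [0.0, -0.0, -1.0]]
wrist_force: [-0.2, -1.1, 2.3]
gripper_width: 0.461
gripper_force: 28.3
```

Emit:
drive_tool:
  rows:
    - [60,0,0,4,0,0,0]
    - [60,0,0,8,0,0,0]
    - [60,0,0,10,0,0,0]
    - [60,0,0,12,0,0,0]
    - [60,0,0,12,0,0,0]

```text
time_s: 4.83
tcp_pos: [0.5279, 0.2832, 0.0879]
ee_rot: [[-0.973, -0.229, -0.0], [-0.229, 0.973, 0.0], [-0.0, 0.0, -1.0]]
wrist_force: [-0.0, 0.6, -1.9]
gripper_width: 0.457
gripper_force: 28.4
```

Emit:
drive_tool:
  rows:
    - [60,0,0,12,0,0,0]
    - [60,0,0,12,0,0,0]
    - [60,0,0,12,0,0,0]
    - [60,0,0,12,0,0,0]
    - [60,0,0,12,0,0,0]

```text
time_s: 5.25
tcp_pos: [0.5279, 0.2832, 0.1483]
ee_rot: [[-0.973, -0.229, 0.0], [-0.229, 0.973, 0.001], [-0.001, 0.001, -1.0]]
wrist_force: [0.6, 0.5, -1.8]
gripper_width: 0.46
gripper_force: 28.4
```

Emit:
drive_tool:
  rows:
    - [60,0,0,8,0,0,0]
    - [60,0,0,4,0,0,0]
    - [60,0,0,0,0,0,0]
    - [60,0,0,0,0,0,0]

```text
time_s: 5.58
tcp_pos: [0.5277, 0.283, 0.1587]
ee_rot: [[-0.974, -0.229, -0.001], [-0.229, 0.974, 0.0], [0.001, 0.0, -1.0]]
wrist_force: [-0.8, 0.5, -2.6]
gripper_width: 0.462
gripper_force: 28.4
```

```bash
python3 - <<'E'
from h import *
from scipy.optimize import least_squares
p=shot('wrist'); save(p,'w2.png'); C=cloud(p)
for cam_ in ['wrist','top']:
  q_=p if cam_=='wrist' else shot('top'); C=cloud(q_)
  for m in masks_of('warming_plate',q_)[:2]:
    r=m['region']&(q_['z_map']>0); q=C[r]; q=q[(q[:,2]>.0235)&(q[:,2]<.03)]
    f=least_squares(lambda a:np.hypot(q[:,0]-a[0],q[:,1]-a[1])-.0685,q[:,:2].mean(0),loss='soft_l1',f_scale=.002).x
    print(cam_,round(m['p'],2),m['xy'],len(q),np.round(f,4))
E
```

```text
wrist 0.89 [58.2, 147.0] 1979 [0.5453 0.0543]
top 0.89 [257.9, 200.4] 267 [0.5452 0.0552]
```

View pics/w2.png

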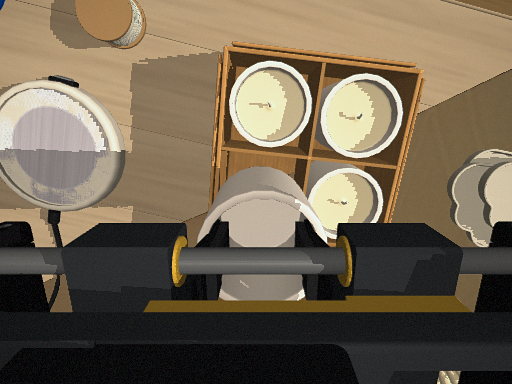

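The jar at about (262,245) is held and clear of the carton, and its cell is now vacant. The plate centre is at (0.545, 0.055), so I carry it there.

Emit:
drive_tool:
  rows:
    - [60,1,-10,0,0,0,0]
    - [60,1,-18,0,0,0,0]
    - [60,2,-25,0,0,0,0]
    - [60,2,-25,0,0,0,0]
    - [60,2,-25,0,0,0,0]

```text
time_s: 6.2
tcp_pos: [0.5355, 0.1776, 0.1587]
ee_rot: [[-0.974, -0.229, -0.001], [-0.229, 0.974, -0.001], [0.001, -0.0, -1.0]]
wrist_force: [0.5, 0.7, -1.6]
gripper_width: 0.46
gripper_force: 28.4
```

Emit:
drive_tool:
  rows:
    - [60,2,-25,0,0,0,0]
    - [60,2,-25,0,0,0,0]
    - [60,2,-25,0,0,0,0]
    - [60,2,-25,0,0,0,0]
    - [60,1,-15,0,0,0,0]

```text
time_s: 6.62
tcp_pos: [0.5441, 0.0613, 0.1588]
ee_rot: [[-0.974, -0.226, -0.001], [-0.226, 0.974, -0.001], [0.001, -0.001, -1.0]]
wrist_force: [0.4, 0.2, -2.0]
gripper_width: 0.459
gripper_force: 28.4
```

Emit:
drive_tool:
  rows:
    - [60,0,-10,-5,0,0,0]
    - [60,0,0,-15,0,0,0]
    - [60,0,0,-20,0,0,0]
    - [60,0,0,-20,0,0,0]
    - [60,0,0,-15,0,0,0]

```text
time_s: 7.03
tcp_pos: [0.5436, 0.0539, 0.0821]
ee_rot: [[-0.974, -0.228, -0.002], [-0.228, 0.974, -0.0], [0.002, 0.0, -1.0]]
wrist_force: [-0.7, 0.1, -2.7]
gripper_width: 0.46
gripper_force: 28.5
```

Emit:
drive_tool:
  rows:
    - [60,0,0,-10,0,0,0]
    - [60,0,0,-5,0,0,0]
    - [60,0,0,-3,0,0,0]
    - [60,0,0,-2,0,0,0]
    - [60,0,0,-1,0,0,0]

```text
time_s: 7.45
tcp_pos: [0.5455, 0.0552, 0.0633]
ee_rot: [[-0.973, -0.229, 0.001], [-0.229, 0.973, 0.0], [-0.001, 0.0, -1.0]]
wrist_force: [-0.4, 0.2, -2.2]
gripper_width: 0.459
gripper_force: 28.5
```

Emit:
drive_tool:
  rows:
    - [60,0,0,-2,0,0,0]
    - [60,0,0,-2,0,0,0]
    - [60,0,0,-1,0,0,0]
    - [60,0,0,0,0,0,0]

```text
time_s: 7.78
tcp_pos: [0.5449, 0.0551, 0.0578]
ee_rot: [[-0.973, -0.229, -0.0], [-0.229, 0.973, 0.0], [0.0, 0.0, -1.0]]
wrist_force: [0.2, -0.1, -1.4]
gripper_width: 0.458
gripper_force: 28.5
```

Emit:
drive_tool:
  rows:
    - [60,0,0,-1,0,0,0]
    - [60,0,0,-0.5,0,0,0]
    - [60,0,0,0,0,0,0]

```text
time_s: 8.03
tcp_pos: [0.5454, 0.0551, 0.0572]
ee_rot: [[-0.973, -0.229, 0.001], [-0.229, 0.973, 0.0], [-0.001, -0.0, -1.0]]
wrist_force: [-2.1, 0.1, 3.4]
gripper_width: 0.459
gripper_force: 28.5
```

The force turned upward, so the jar is on the plate. I release by shutting the fingers, then withdraw.

Emit:
drive_tool:
  rows:
    - [10,0,0,0,0,0,0]
    - [10,0,0,0,0,0,0]
    - [10,0,0,0,0,0,0]
    - [10,0,0,0,0,0,0]
    - [10,0,0,0,0,0,0]

```text
time_s: 8.45
tcp_pos: [0.5449, 0.0552, 0.056]
ee_rot: [[-0.974, -0.229, -0.0], [-0.229, 0.974, 0.0], [0.0, 0.0, -1.0]]
wrist_force: [0.2, -0.3, 0.4]
gripper_width: 0.301
gripper_force: 0.0
```

Emit:
drive_tool:
  rows:
    - [10,0,0,5,0,0,0]
    - [10,0,0,15,0,0,0]
    - [10,0,0,25,0,0,0]
    - [10,0,0,35,0,0,0]
    - [10,0,0,35,0,0,0]

```text
time_s: 8.87
tcp_pos: [0.5443, 0.0549, 0.172]
ee_rot: [[-0.973, -0.229, -0.002], [-0.229, 0.973, -0.001], [0.002, -0.0, -1.0]]
wrist_force: [0.5, 1.0, 0.1]
gripper_width: 0.108
gripper_force: 0.0
```

Emit:
drive_tool:
  rows:
    - [10,0,0,35,0,0,0]
    - [10,0,0,20,0,0,0]
    - [10,0,0,10,0,0,0]
    - [10,0,0,0,0,0,0]

```text
time_s: 9.2
tcp_pos: [0.5461, 0.0555, 0.2388]
ee_rot: [[-0.973, -0.229, 0.005], [-0.229, 0.973, 0.002], [-0.005, 0.001, -1.0]]
wrist_force: [-0.5, -0.5, 0.4]
gripper_width: 0.099
gripper_force: 0.0
```

```bash
python3 - <<'E'
from h import *
from scipy.optimize import least_squares
print(sense()['joints'])
p=shot('wrist'); C=cloud(p)
for m in masks_of('empty_jar',p)[:3]:
    q=C[m['region']&(p['z_map']>0)]; z=q[:,2].max(); q=q[(q[:,2]>.09)&(q[:,2]<.1)]
    if len(q)>20: print(m['xy'],z,np.round(least_squares(lambda a:np.hypot(q[:,0]-a[0],q[:,1]-a[1])-a[2],[*q[:,:2].mean(0),.034],loss='soft_l1',f_scale=.002).x,4), np.linalg.lstsq(np.c_[q[:,:2],np.ones(len(q))],q[:,2],rcond=None)[0])
t=shot('top'); C=cloud(t)
for l in ['timer','timer_knob']:
  for m in masks_of(l,t)[:3]:
    q=C[m['region']&(t['z_map']>0)]; k=q[(q[:,2]>.055)&(q[:,2]<.068)]
    b=q[(q[:,2]>.02)&(q[:,2]<.03)]
    print(l,m['p'],m['xy'],np.round(k.mean(0),4),np.round((k.min(0)+k.max(0))/2,4),len(b) and np.round((b.min(0)+b.max(0))/2,4))
E
```

```text
[ 2.27368959e+01  1.31703893e+01 -7.47994891e+00  1.77220637e-02
 -6.90554467e+01 -9.95132447e+01]
[260.2, 174.2] 0.09645712678505143 [0.5455 0.0551 0.0329] [-0.00373784 -0.00295845  0.0963684 ]
timer 0.91 [324.6, 214.8] [ 0.5044 -0.1664  0.0605] [ 0.5038 -0.166   0.0607] [ 0.5054 -0.1659  0.025 ]
timer 0.88 [291.1, 249.2] [ 0.3968 -0.0532  0.0604] [ 0.3967 -0.0525  0.0606] [ 0.3981 -0.0516  0.0251]
timer_knob 0.62 [292.5, 250.7] [ 0.3968 -0.0532  0.0604] [ 0.3967 -0.0525  0.0606] [ 0.3979 -0.0544  0.0258]
```

The jar stands upright at (0.5455, 0.055), centred on the plate. Next I go above the white timer.

Emit:
drive_tool:
  rows:
    - [40,-8,-40,0,0,0,0]
    - [40,-8,-40,0,0,0,0]
    - [40,-8,-40,0,0,0,0]
    - [40,-8,-40,0,0,0,0]
    - [40,-8,-40,0,0,0,0]

```text
time_s: 9.87
tcp_pos: [0.5037, -0.1464, 0.2349]
ee_rot: [[-0.973, -0.229, -0.003], [-0.229, 0.973, 0.0], [0.003, 0.001, -1.0]]
wrist_force: [0.5, -0.0, -0.1]
gripper_width: 0.364
gripper_force: 0.0
```

Emit:
drive_tool:
  rows:
    - [40,-1,-20,0,0,0,0]
    - [40,0,-2,0,0,0,0]
    - [40,0,0,0,0,0,0]
    - [40,0,0,0,0,0,0]

```text
time_s: 10.2
tcp_pos: [0.5037, -0.1665, 0.2353]
ee_rot: [[-0.974, -0.228, -0.002], [-0.229, 0.974, 0.0], [0.002, 0.001, -1.0]]
wrist_force: [0.9, -0.2, -0.1]
gripper_width: 0.401
gripper_force: 0.0
```

```bash
python3 - <<'E'
from h import *
s=sense(); print(s['joints'],s['tcp_pos'])
p=shot('wrist'); C=cloud(p); save(p,'w3.png',(160,80,360,230),4)
for l in ['timer','timer_knob']:
  for m in masks_of(l,p)[:3]:
    q=C[m['region']&(p['z_map']>0)]; k=q[(q[:,2]>.055)&(q[:,2]<.068)]
    b=q[(q[:,2]>.02)&(q[:,2]<.03)]
    print(l,m['p'],m['xy'],len(k),len(k) and np.round((k.min(0)+k.max(0))/2,4),len(b) and np.round((b.min(0)+b.max(0))/2,4))
R,t=cam(p)
def px(X): c=R@X+t; return np.round([c[0]/c[2]*p['fx']+p['cx'],c[1]/c[2]*p['fy']+p['cy']],1)
c0=np.array([.505,-.166,.061])
for d in [(0,0),(-.02,0),(0,.02)]: print(d,px(c0+[*d,0]))
E
```

```text
[-7.78267775e-01  1.16843366e+01 -9.91512905e+00 -2.10580756e-02
 -6.85112865e+01 -7.60052164e+01] [ 0.50372248 -0.16654686  0.235307  ]
timer 0.83 [261.5, 166.6] 1142 [ 0.5053 -0.1674  0.0593] [ 0.5053 -0.1672  0.0251]
timer 0.74 [360.4, 106.6] 1392 [ 0.3972 -0.0541  0.0594] [ 0.3975 -0.055   0.025 ]
timer_knob 0.81 [261.1, 169.4] 1130 [ 0.5053 -0.1673  0.0595] [ 0.5064 -0.1669  0.0274]
timer_knob 0.58 [366.1, 108.2] 1370 [ 0.3972 -0.0552  0.0594] [ 0.3953 -0.0567  0.0273]
(0, 0) [260.7 174.9]
(-0.02, 0) [264.4 159.4]
(0, 0.02) [276.2 178.5]
```

View pics/w3.png

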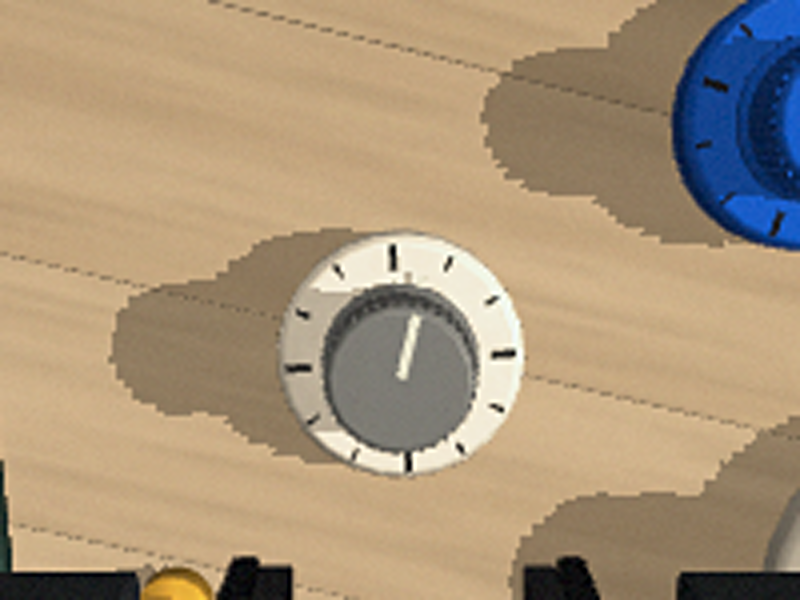

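The crop shows the dial centred at about (401,360). The 0 tick is at (393,257), the 15 tick at (503,354), and the pointer runs from (403,378) to (416,318). The knob is therefore at about 0.29 rad and needs about 1.28 rad clockwise. I open, descend and grip.

Emit:
drive_tool:
  rows:
    - [85,1.5,-0.5,0,0,0,0]
    - [85,0,0,-30,0,0,0]
    - [85,0,0,-35,0,0,0]
    - [85,0,0,-35,0,0,0]
    - [85,0,0,-20,0,0,0]

```text
time_s: 10.77
tcp_pos: [0.5036, -0.1662, 0.1129]
ee_rot: [[-0.973, -0.229, -0.005], [-0.229, 0.973, 0.001], [0.004, 0.002, -1.0]]
wrist_force: [0.4, -0.4, -0.5]
gripper_width: 0.694
gripper_force: 0.0
```

Emit:
drive_tool:
  rows:
    - [85,0,0,-15,0,0,0]
    - [85,0,0,-15,0,0,0]
    - [85,0,0,-15,0,0,0]
    - [85,0,0,-10,0,0,0]
    - [85,0,0,-5,0,0,0]

```text
time_s: 11.18
tcp_pos: [0.505, -0.1668, 0.055]
ee_rot: [[-0.973, -0.23, -0.002], [-0.23, 0.973, 0.0], [0.002, 0.001, -1.0]]
wrist_force: [0.6, -0.6, 0.5]
gripper_width: 0.847
gripper_force: 0.0
```

Emit:
drive_tool:
  rows:
    - [85,0,0,0,0,0,0]
    - [85,0,0,0,0,0,0]

```text
time_s: 11.35
tcp_pos: [0.506, -0.1673, 0.0567]
ee_rot: [[-0.973, -0.229, 0.001], [-0.229, 0.973, -0.0], [-0.001, -0.0, -1.0]]
wrist_force: [0.2, -0.1, 0.1]
gripper_width: 0.848
gripper_force: 0.0
```

Emit:
drive_tool:
  rows:
    - [85,0,0,-2.5,0,0,0]
    - [0,0,0,0,0,0,0]
    - [0,0,0,0,0,0,0]
    - [0,0,0,0,0,0,0]
    - [0,0,0,0,0,0,0]

```text
time_s: 11.77
tcp_pos: [0.5057, -0.1675, 0.0542]
ee_rot: [[-0.974, -0.229, 0.001], [-0.229, 0.974, -0.0], [-0.001, -0.0, -1.0]]
wrist_force: [0.7, -0.7, 0.1]
gripper_width: 0.627
gripper_force: 0.0
```

Emit:
drive_tool:
  rows:
    - [0,0,0,0,0,0,0]
    - [0,0,0,0,0,0,0]
    - [0,0,0,0,0,0,0]
    - [0,0,0,0,0,0,0]

```text
time_s: 12.1
tcp_pos: [0.5055, -0.1674, 0.0539]
ee_rot: [[-0.973, -0.229, 0.0], [-0.229, 0.973, 0.0], [-0.0, 0.0, -1.0]]
wrist_force: [0.3, 0.7, -0.5]
gripper_width: 0.327
gripper_force: 0.0
```

Emit:
drive_tool:
  rows:
    - [0,0,0,-1,0,0,0]
    - [0,0,0,0,0,0,0]
    - [0,0,0,0,0,0,0]

```text
time_s: 12.35
tcp_pos: [0.5054, -0.1674, 0.0527]
ee_rot: [[-0.973, -0.229, -0.0], [-0.229, 0.973, -0.0], [0.0, 0.0, -1.0]]
wrist_force: [0.6, 0.2, 0.4]
gripper_width: 0.101
gripper_force: 0.0
```

The fingers closed past the knob's width with no force, so I take a look.

```bash
python3 - <<'E'
from h import *
s=sense(); print(s['gripper_width'],s['tcp_pos'],s['wrist_force'])
p=shot('wrist'); a=shot('scene'); t=shot('top')
A=cv2.resize(p['frame'],(400,300)); B=cv2.resize(a['frame'][140:260,260:420],(400,300)); D=cv2.resize(t['frame'][160:265,260:400],(400,300))
cv2.imwrite('pics/c1.png',np.vstack([np.hstack([A,B]),np.hstack([D,cv2.resize(p['frame'][100:280,140:380],(400,300))])])[:,:,::-1])
for c in (p,t):
  C=cloud(c)
  for l in ['timer','timer_knob']:
   for m in masks_of(l,c)[:2]:
    q=C[m['region']&(c['z_map']>0)]; print(l,round(m['p'],2),m['xy'],np.round(np.percentile(q,[2,50,98],axis=0),3).tolist())
E
```

```text
0.10082534413800884 [ 0.505439   -0.16740594  0.05274581] [0.58142155 0.24888611 0.37304649]
timer 0.68 [262.4, 193.9] [[0.464, -0.206, 0.018], [0.487, -0.171, 0.026], [0.516, -0.132, 0.062]]
timer 0.56 [450.6, 100.3] [[0.36, -0.096, 0.01], [0.401, -0.071, 0.03], [0.436, -0.035, 0.062]]
timer_knob 0.79 [261.7, 204.8] [[0.48, -0.191, 0.029], [0.491, -0.169, 0.06], [0.513, -0.148, 0.062]]
timer_knob 0.78 [469.6, 100.5] [[0.376, -0.079, 0.028], [0.401, -0.067, 0.06], [0.421, -0.043, 0.062]]
timer 0.54 [322.5, 226.1] [[0.463, -0.198, 0.003], [0.474, -0.154, 0.025], [0.508, -0.133, 0.064]]
timer 0.29 [169.8, 201.6] [[0.388, 0.224, -0.0], [0.54, 0.323, 0.052], [0.651, 0.416, 0.082]]
timer_knob 0.38 [246.4, 199.6] [[0.51, 0.05, 0.018], [0.546, 0.072, 0.031], [0.577, 0.091, 0.097]]
timer_knob 0.21 [157.1, 236.0] [[0.407, 0.318, 0.039], [0.437, 0.35, 0.067], [0.472, 0.383, 0.081]]
```

View pics/c1.png

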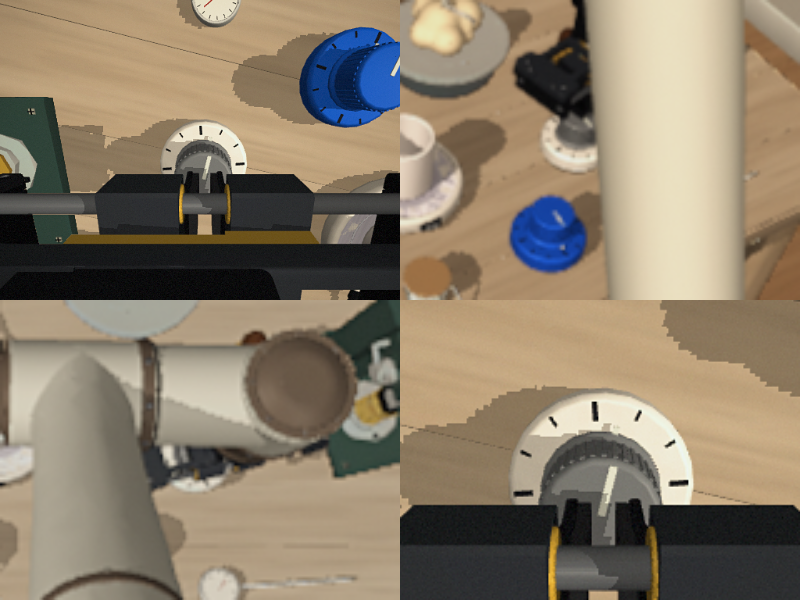

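```bash
python3 - <<'E'
from h import *
p=shot('wrist'); C=cloud(p); R,t=cam(p); print('cam',np.round(-R.T@t,3))
def px(X): c=R@np.array(X)+t; return np.round([c[0]/c[2]*p['fx']+p['cx'],c[1]/c[2]*p['fy']+p['cy']],1)
s=p['_s']; tc=np.array(s['tcp_pos']); print(tc,s['gripper_width'])
for dz in (-.019,0,.01,.02,.03,.05): print(dz,px(tc+[0,0,dz]))
print('knobtop',px([.5053,-.1672,.061]),px([.5053-.024,-.1672,.061]))
for r in range(205,245,4): print(r,[(np.round(C[r,c,0],3),np.round(C[r,c,2],3)) for c in (240,247,252,258,265,272)])
save(p,'c2.png',(200,160,320,250),6)
E
```

```text
cam [ 0.436 -0.182  0.231]
[ 0.50549302 -0.16740235  0.05286075] 0.004164581003668825
-0.019 [259.9 216. ]
0 [259.7 225.7]
0.01 [259.6 231.7]
0.02 [259.5 238.3]
0.03 [259.4 245.6]
0.05 [259.1 263.4]
knobtop [260.  230.3] [268.8 195. ]
205 [(np.float64(0.492), np.float64(0.061)), (np.float64(0.49), np.float64(0.062)), (np.float64(0.49), np.float64(0.062)), (np.float64(0.489), np.float64(0.062)), (np.float64(0.488), np.float64(0.061)), (np.float64(0.487), np.float64(0.061))]
209 [(np.float64(0.495), np.float64(0.06)), (np.float64(0.493), np.float64(0.061)), (np.float64(0.492), np.float64(0.062)), (np.float64(0.492), np.float64(0.061)), (np.float64(0.491), np.float64(0.061)), (np.float64(0.49), np.float64(0.061))]
213 [(np.float64(0.497), np.float64(0.061)), (np.float64(0.496), np.float64(0.062)), (np.float64(0.495), np.float64(0.062)), (np.float64(0.494), np.float64(0.061)), (np.float64(0.493), np.float64(0.062)), (np.float64(0.492), np.float64(0.061))]
217 [(np.float64(0.5), np.float64(0.06)), (np.float64(0.499), np.float64(0.06)), (np.float64(0.498), np.float64(0.062)), (np.float64(0
[... 868 characters left out ...]
at64(0.153)), (np.float64(0.496), np.float64(0.091)), (np.float64(0.496), np.float64(0.09)), (np.float64(0.496), np.float64(0.088)), (np.float64(0.496), np.float64(0.086)), (np.float64(0.494), np.float64(0.09))]
237 [(np.float64(0.471), np.float64(0.154)), (np.float64(0.471), np.float64(0.153)), (np.float64(0.497), np.float64(0.092)), (np.float64(0.497), np.float64(0.092)), (np.float64(0.496), np.float64(0.092)), (np.float64(0.494), np.float64(0.095))]
241 [(np.float64(0.47), np.float64(0.158)), (np.float64(0.472), np.float64(0.153)), (np.float64(0.498), np.float64(0.096)), (np.float64(0.496), np.float64(0.097)), (np.float64(0.496), np.float64(0.097)), (np.float64(0.495), np.float64(0.097))]
```

View pics/c2.png

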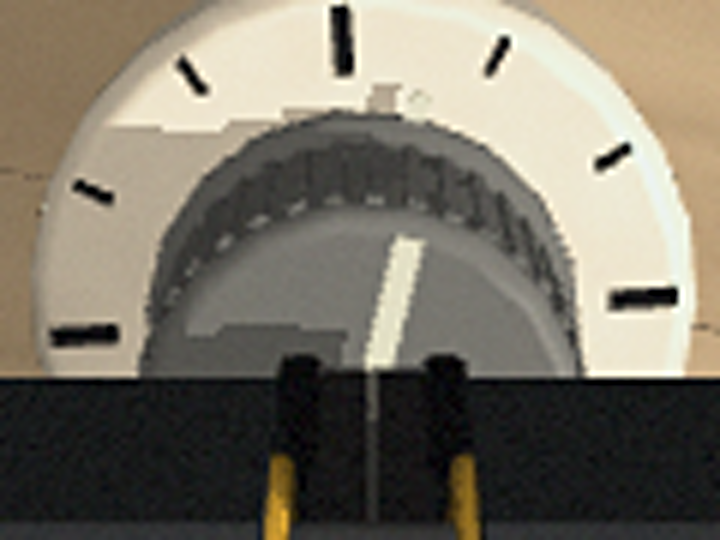

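The depth map shows the real fingertips end at about z 0.070, above the knob top, while the reported TCP is at 0.053. The fingers therefore sit about 35 mm higher than the reported pose implies. I check by touching the knob top gently with the shut fingers.

Emit:
drive_tool:
  rows:
    - [0,0,0,-3,0,0,0]
    - [0,0,0,-1,0,0,0]
    - [0,0,0,0,0,0,0]

```text
time_s: 13.0
tcp_pos: [0.5051, -0.1674, 0.0484]
ee_rot: [[-0.974, -0.229, -0.001], [-0.229, 0.974, 0.0], [0.001, 0.0, -1.0]]
wrist_force: [0.1, 0.7, -1.2]
gripper_width: 0.006
gripper_force: 0.0
```

Emit:
drive_tool:
  rows:
    - [0,0,0,-1.5,0,0,0]
    - [0,0,0,-0.5,0,0,0]
    - [0,0,0,0,0,0,0]

```text
time_s: 13.25
tcp_pos: [0.5054, -0.1674, 0.0466]
ee_rot: [[-0.973, -0.229, -0.0], [-0.229, 0.973, 0.0], [0.0, 0.0, -1.0]]
wrist_force: [-0.5, 0.1, -0.2]
gripper_width: 0.009
gripper_force: 0.0
```

Emit:
drive_tool:
  rows:
    - [0,0,0,-1.5,0,0,0]
    - [0,0,0,0,0,0,0]

```text
time_s: 13.42
tcp_pos: [0.5056, -0.1674, 0.0453]
ee_rot: [[-0.973, -0.229, 0.0], [-0.229, 0.973, -0.0], [-0.0, -0.0, -1.0]]
wrist_force: [-0.1, -0.0, 1.0]
gripper_width: 0.004
gripper_force: 0.0
```

Emit:
drive_tool:
  rows:
    - [0,0,0,-1.5,0,0,0]
    - [0,0,0,0,0,0,0]

```text
time_s: 13.58
tcp_pos: [0.5057, -0.1675, 0.0452]
ee_rot: [[-0.973, -0.229, 0.0], [-0.229, 0.973, -0.0], [-0.0, -0.001, -1.0]]
wrist_force: [-2.6, 1.5, 8.5]
gripper_width: 0.007
gripper_force: 4.3
```

Emit:
drive_tool:
  rows:
    - [0,0,0,-1,0,0,0]
    - [0,0,0,0,0,0,0]

```text
time_s: 13.75
tcp_pos: [0.5058, -0.1675, 0.0451]
ee_rot: [[-0.973, -0.23, 0.001], [-0.23, 0.973, -0.001], [-0.0, -0.001, -1.0]]
wrist_force: [-4.0, 2.1, 13.9]
gripper_width: 0.003
gripper_force: 7.0
```

Contact at reported z 0.0453 with the tips at 0.061 confirms it: the true grasp point is 35 mm above the reported TCP. The jar was therefore gripped too near its rim, and I'll regrip it deeper afterwards. First I grip the knob at the right height, since I'm already here.

Emit:
drive_tool:
  rows:
    - [0,0,0,10,0,0,0]
    - [85,0,0,2,0,0,0]
    - [85,0,0,0,0,0,0]
    - [85,0,0,0,0,0,0]
    - [85,0,0,0,0,0,0]

```text
time_s: 14.17
tcp_pos: [0.5052, -0.1674, 0.0544]
ee_rot: [[-0.974, -0.229, -0.001], [-0.229, 0.974, 0.0], [0.001, 0.0, -1.0]]
wrist_force: [0.0, 0.3, -0.4]
gripper_width: 0.226
gripper_force: 0.0
```

Emit:
drive_tool:
  rows:
    - [85,0,0,0,0,0,0]
    - [85,0,0,0,0,0,0]
    - [85,0,0,0,0,0,0]
    - [85,0,0,0,0,0,0]
    - [85,0,0,0,0,0,0]

```text
time_s: 14.58
tcp_pos: [0.5054, -0.1674, 0.0547]
ee_rot: [[-0.973, -0.229, -0.0], [-0.229, 0.973, 0.0], [0.0, 0.0, -1.0]]
wrist_force: [-0.5, 0.1, -0.5]
gripper_width: 0.605
gripper_force: 0.0
```

Emit:
drive_tool:
  rows:
    - [85,0,0,0,0,0,0]
    - [85,0,0,0,0,0,0]
    - [85,0,0,0,0,0,0]

```text
time_s: 14.83
tcp_pos: [0.5055, -0.1674, 0.0549]
ee_rot: [[-0.973, -0.229, 0.0], [-0.229, 0.973, -0.0], [-0.0, -0.0, -1.0]]
wrist_force: [-0.1, -0.4, 0.2]
gripper_width: 0.807
gripper_force: 0.0
```

Emit:
drive_tool:
  rows:
    - [85,0,0,-10,0,0,0]
    - [85,0,0,-10,0,0,0]
    - [85,0,0,-8,0,0,0]
    - [85,0,0,-6,0,0,0]
    - [85,0,0,0,0,0,0]

```text
time_s: 15.25
tcp_pos: [0.504, -0.1673, 0.0188]
ee_rot: [[-0.974, -0.228, -0.004], [-0.228, 0.974, 0.0], [0.004, 0.001, -1.0]]
wrist_force: [-0.1, -0.4, 0.4]
gripper_width: 0.851
gripper_force: 0.0
```

Emit:
drive_tool:
  rows:
    - [0,0,0,0,0,0,0]
    - [0,0,0,0,0,0,0]
    - [0,0,0,0,0,0,0]
    - [0,0,0,0,0,0,0]
    - [0,0,0,0,0,0,0]

```text
time_s: 15.67
tcp_pos: [0.5058, -0.1675, 0.0213]
ee_rot: [[-0.973, -0.229, 0.001], [-0.229, 0.973, -0.0], [-0.001, -0.0, -1.0]]
wrist_force: [1.1, -0.6, 0.4]
gripper_width: 0.553
gripper_force: 0.3
```

Emit:
drive_tool:
  rows:
    - [0,0,0,0,0,0,0]
    - [0,0,0,0,0,0,0]

```text
time_s: 15.83
tcp_pos: [0.5059, -0.1674, 0.0213]
ee_rot: [[-0.973, -0.229, 0.001], [-0.229, 0.973, -0.0], [-0.001, -0.0, -1.0]]
wrist_force: [0.7, -0.8, 0.6]
gripper_width: 0.546
gripper_force: 30.0
```

The knob is gripped at 47.5 mm. Now I press down.

Emit:
drive_tool:
  rows:
    - [0,0,0,-1,0,0,0]
    - [0,0,0,-1,0,0,0]
    - [0,0,0,0,0,0,0]
    - [0,0,0,0,0,0,0]

```text
time_s: 16.17
tcp_pos: [0.5059, -0.1675, 0.0211]
ee_rot: [[-0.973, -0.23, 0.001], [-0.23, 0.973, -0.001], [-0.001, -0.001, -1.0]]
wrist_force: [-3.9, 0.8, 14.3]
gripper_width: 0.543
gripper_force: 30.0
```

Emit:
drive_tool:
  rows:
    - [0,0,0,0,0,0,-0.03]
    - [0,0,0,0,0,0,-0.05]
    - [0,0,0,0,0,0,-0.05]
    - [0,0,0,0,0,0,-0.05]
    - [0,0,0,0,0,0,-0.05]

```text
time_s: 16.58
tcp_pos: [0.506, -0.1676, 0.0211]
ee_rot: [[-1.0, -0.0, 0.001], [-0.0, 1.0, -0.001], [-0.001, -0.001, -1.0]]
wrist_force: [-3.4, 2.5, 13.5]
gripper_width: 0.541
gripper_force: 30.0
```

```bash
cat >> h.py <<'E'
def ortho(p,c,h,half=.06,n=300):
    # world plane z=h, up = -x, right = +y
    R,t=cam(p); g=np.linspace(-half,half,n).astype(np.float64)
    Y,X=np.meshgrid(g,g); P=np.stack([c[0]+X,c[1]+Y,np.full_like(X,h)],-1)@R.T+t
    return cv2.remap(p['frame'],(P[...,0]/P[...,2]*p['fx']+p['cx']).astype(np.float32),(P[...,1]/P[...,2]*p['fy']+p['cy']).astype(np.float32),cv2.INTER_LINEAR)
E
python3 - <<'E'
from h import *
p=shot('wrist'); c=(.5055,-.1672)
cv2.imwrite('pics/d1.png',np.hstack([ortho(p,c,.026),ortho(p,c,.061)])[:,:,::-1])
E
```

```text
(no output)
```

View pics/d1.png

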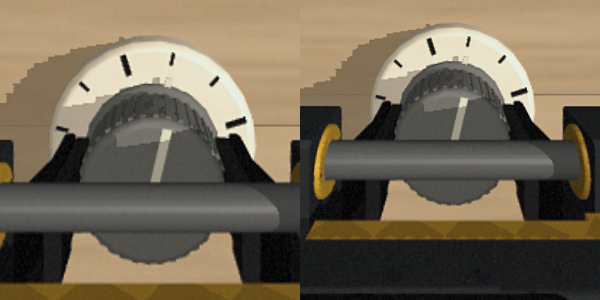

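In the ortho view the 0 tick at (125,65) has not moved and the pointer has turned with the tool, so the timer is holding. I continue turning.

Emit:
drive_tool:
  rows:
    - [0,0,0,0,0,0,-0.06]
    - [0,0,0,0,0,0,-0.06]
    - [0,0,0,0,0,0,-0.06]
    - [0,0,0,0,0,0,-0.06]
    - [0,0,0,0,0,0,-0.06]

```text
time_s: 17.05
tcp_pos: [0.506, -0.1677, 0.0211]
ee_rot: [[-0.955, 0.296, 0.001], [0.296, 0.955, -0.001], [-0.001, -0.001, -1.0]]
wrist_force: [-3.5, -0.3, 13.5]
gripper_width: 0.544
gripper_force: 30.0
```

Emit:
drive_tool:
  rows:
    - [0,0,0,0,0,0,-0.06]
    - [0,0,0,0,0,0,-0.06]
    - [0,0,0,0,0,0,-0.06]
    - [0,0,0,0,0,0,-0.06]
    - [0,0,0,0,0,0,-0.06]

```text
time_s: 17.47
tcp_pos: [0.5059, -0.1678, 0.0211]
ee_rot: [[-0.825, 0.565, 0.001], [0.565, 0.825, -0.001], [-0.002, -0.0, -1.0]]
wrist_force: [-4.1, 0.7, 13.6]
gripper_width: 0.544
gripper_force: 30.0
```

Emit:
drive_tool:
  rows:
    - [0,0,0,0,0,0,-0.06]
    - [0,0,0,0,0,0,-0.06]
    - [0,0,0,0,0,0,-0.06]
    - [0,0,0,0,0,0,-0.06]
    - [0,0,0,0,0,0,-0.06]

```text
time_s: 17.88
tcp_pos: [0.5058, -0.1679, 0.0211]
ee_rot: [[-0.621, 0.784, 0.001], [0.784, 0.621, -0.001], [-0.001, -0.0, -1.0]]
wrist_force: [-3.1, -0.6, 14.0]
gripper_width: 0.541
gripper_force: 30.0
```

Emit:
drive_tool:
  rows:
    - [0,0,0,0,0,0,-0.05]
    - [0,0,0,0,0,0,-0.05]
    - [0,0,0,0,0,0,-0.05]
    - [0,0,0,0,0,0,0]
    - [0,0,0,0,0,0,0]

```text
time_s: 18.3
tcp_pos: [0.5057, -0.168, 0.0211]
ee_rot: [[-0.499, 0.867, 0.001], [0.867, 0.499, -0.001], [-0.001, 0.0, -1.0]]
wrist_force: [-4.7, -1.0, 13.9]
gripper_width: 0.544
gripper_force: 30.0
```

```bash
python3 - <<'E'
from h import *
s=sense(); R=np.array(s['ee_rot']).reshape(3,3); print(np.arctan2(R[0,1],R[1,1]),s['wrist_force'],s['joints'][5])
p=shot('wrist'); c=(.5055,-.1672)
cv2.imwrite('pics/d2.png',np.hstack([ortho(p,c,.026),ortho(p,c,.061)])[:,:,::-1])
E
```

```text
1.0488640876375264 [-4.66729383 -1.01541932 13.87845212] -149.28723362262892
```

View pics/d2.png

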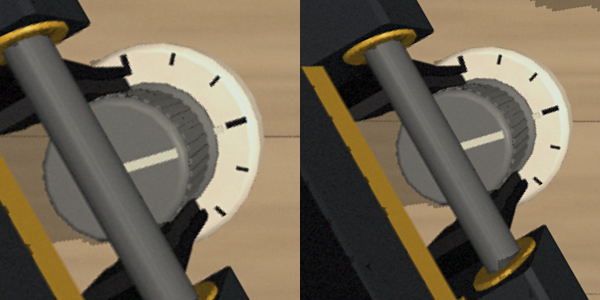

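The pointer in the right pane, (450,150) to (503,134), lines up with the 15 tick at (236,122) in the left pane, and the ticks have not moved. I unload, release and rise.

Emit:
drive_tool:
  rows:
    - [0,0,0,1,0,0,0]
    - [0,0,0,1,0,0,0]
    - [85,0,0,0,0,0,0]
    - [85,0,0,0,0,0,0]
    - [85,0,0,0,0,0,0]

```text
time_s: 18.77
tcp_pos: [0.5053, -0.1673, 0.0205]
ee_rot: [[-0.498, 0.867, -0.001], [0.867, 0.498, 0.0], [0.0, -0.0, -1.0]]
wrist_force: [0.8, -0.2, 0.3]
gripper_width: 0.685
gripper_force: 0.0
```

Emit:
drive_tool:
  rows:
    - [85,0,0,0,0,0,0]
    - [85,0,0,0,0,0,0]
    - [85,0,0,5,0,0,0]
    - [85,0,0,15,0,0,0]
    - [85,0,0,25,0,0,0]

```text
time_s: 19.18
tcp_pos: [0.5035, -0.1672, 0.0643]
ee_rot: [[-0.498, 0.867, -0.006], [0.867, 0.498, 0.001], [0.004, -0.005, -1.0]]
wrist_force: [1.0, 0.2, 0.3]
gripper_width: 0.848
gripper_force: 0.0
```

Emit:
drive_tool:
  rows:
    - [0,0,0,35,0,0,0.1]
    - [0,0,0,35,0,0,0.1]
    - [0,0,0,35,0,0,0.1]
    - [0,0,0,20,0,0,0.1]
    - [0,0,0,0,0,0,0.1]

```text
time_s: 19.6
tcp_pos: [0.5086, -0.168, 0.1971]
ee_rot: [[-0.856, 0.517, 0.012], [0.517, 0.856, -0.002], [-0.011, 0.004, -1.0]]
wrist_force: [0.5, 0.2, -0.4]
gripper_width: 0.56
gripper_force: 0.0
```

Emit:
drive_tool:
  rows:
    - [0,6,33,4,0,0,0.1]
    - [0,6,33,4,0,0,0.1]
    - [0,6,33,4,0,0,0.1]
    - [0,6,33,4,0,0,0.1]
    - [0,6,33,4,0,0,0.1]

```text
time_s: 20.02
tcp_pos: [0.5353, -0.0009, 0.2115]
ee_rot: [[-0.999, 0.044, 0.0], [0.044, 0.999, 0.0], [-0.0, 0.0, -1.0]]
wrist_force: [0.3, -0.4, 0.5]
gripper_width: 0.174
gripper_force: 0.0
```

Emit:
drive_tool:
  rows:
    - [0,6,33,0,0,0,0.1]
    - [0,4,24,0,0,0,0.1]
    - [0,0,0,0,0,0,0]
    - [0,0,0,0,0,0,0]
    - [0,0,0,0,0,0,0]

```text
time_s: 20.43
tcp_pos: [0.5451, 0.0543, 0.2109]
ee_rot: [[-0.989, -0.149, -0.001], [-0.149, 0.989, -0.0], [0.001, -0.0, -1.0]]
wrist_force: [0.1, -0.2, 0.3]
gripper_width: 0.007
gripper_force: 0.0
```

```bash
python3 - <<'E'
from h import *
from scipy.optimize import least_squares
s=sense(); print(s['tcp_pos'],s['gripper_width'])
p=shot('wrist'); C=cloud(p)
for m in masks_of('empty_jar',p)[:3]:
    q=C[m['region']&(p['z_map']>0)]; z=q[:,2].max(); q=q[(q[:,2]>.09)&(q[:,2]<.1)]
    if len(q)>20: print(m['xy'],z,np.round(least_squares(lambda a:np.hypot(q[:,0]-a[0],q[:,1]-a[1])-a[2],[*q[:,:2].mean(0),.034],loss='soft_l1',f_scale=.002).x,4))
t=shot('top'); C=cloud(t)
for m in masks_of('timer',t)[:2]:
    q=C[m['region']&(t['z_map']>0)]; b=q[(q[:,2]>.02)&(q[:,2]<.03)]; print(m['xy'],np.round((b.min(0)+b.max(0))/2,4))
E
```

```text
[0.54511978 0.05428696 0.21087027] 0.007091688264504021
[259.3, 183.1] 0.09689528482302989 [0.5453 0.0553 0.0329]
[323.8, 213.6] [ 0.5038 -0.1651  0.025 ]
[294.3, 249.3] [ 0.3966 -0.0534  0.025 ]
```

The jar and timer are where they should be. I reach deep into the jar, to a reported z of 0.022, which puts the true grasp point about 38 mm below the rim.

Emit:
drive_tool:
  rows:
    - [0,0,1,-30,0,0,0]
    - [0,0,0,-35,0,0,0]
    - [0,0,0,-20,0,0,0]
    - [0,0,0,-15,0,0,0]
    - [0,0,0,-15,0,0,0]

```text
time_s: 21.05
tcp_pos: [0.5451, 0.0545, 0.0947]
ee_rot: [[-0.989, -0.149, -0.001], [-0.149, 0.989, -0.001], [0.001, -0.0, -1.0]]
wrist_force: [-1.1, 0.0, 0.2]
gripper_width: 0.006
gripper_force: 0.0
```

Emit:
drive_tool:
  rows:
    - [0,0,0,-15,0,0,0]
    - [0,0,0,-15,0,0,0]
    - [0,0,0,-15,0,0,0]
    - [0,0,0,-12,0,0,0]
    - [0,0,0,-8,0,0,0]

```text
time_s: 21.47
tcp_pos: [0.5449, 0.0546, 0.0296]
ee_rot: [[-0.989, -0.149, -0.002], [-0.149, 0.989, -0.001], [0.002, -0.0, -1.0]]
wrist_force: [-0.3, -0.0, -0.2]
gripper_width: 0.007
gripper_force: 0.0
```

Emit:
drive_tool:
  rows:
    - [0,0,0,-5,0,0,0]
    - [0,0,0,-4,0,0,0]
    - [0,0,0,0,0,0,0]
    - [0,0,0,0,0,0,0]

```text
time_s: 21.8
tcp_pos: [0.5459, 0.0556, 0.0222]
ee_rot: [[-0.989, -0.15, 0.001], [-0.15, 0.989, 0.0], [-0.001, 0.0, -1.0]]
wrist_force: [-0.2, 0.5, 0.5]
gripper_width: 0.003
gripper_force: 0.0
```

Emit:
drive_tool:
  rows:
    - [60,0,0,0,0,0,0]
    - [60,0,0,0,0,0,0]
    - [60,0,0,0,0,0,0]
    - [60,0,0,0,0,0,0]
    - [60,0,0,0,0,0,0]

```text
time_s: 22.22
tcp_pos: [0.5455, 0.0555, 0.0221]
ee_rot: [[-0.989, -0.15, 0.0], [-0.15, 0.989, -0.0], [-0.0, -0.0, -1.0]]
wrist_force: [0.8, -1.4, -0.2]
gripper_width: 0.3
gripper_force: 18.1
```

Emit:
drive_tool:
  rows:
    - [60,0,0,0,0,0,0]
    - [60,0,0,0,0,0,0]
    - [60,0,0,0,0,0,0]
    - [60,0,0,0,0,0,0]

```text
time_s: 22.55
tcp_pos: [0.5456, 0.0555, 0.022]
ee_rot: [[-0.989, -0.15, 0.0], [-0.15, 0.989, -0.0], [-0.0, -0.0, -1.0]]
wrist_force: [0.5, -2.0, 1.4]
gripper_width: 0.307
gripper_force: 26.6
```

Emit:
drive_tool:
  rows:
    - [60,0,0,4,0,0,0]
    - [60,0,0,8,0,0,0]
    - [60,0,0,12,0,0,0]
    - [60,0,0,12,0,0,0]
    - [60,0,0,12,0,0,0]

```text
time_s: 22.97
tcp_pos: [0.5452, 0.0557, 0.0705]
ee_rot: [[-0.989, -0.15, -0.001], [-0.15, 0.989, 0.0], [0.001, 0.0, -1.0]]
wrist_force: [-0.3, 0.3, -2.2]
gripper_width: 0.307
gripper_force: 26.3
```

Emit:
drive_tool:
  rows:
    - [60,0,0,12,0,0,0]
    - [60,0,0,10,0,0,0]
    - [60,0,0,8,0,0,0]
    - [60,0,0,0,0,0,0]
    - [60,0,0,0,0,0,0]

```text
time_s: 23.38
tcp_pos: [0.5454, 0.0557, 0.1001]
ee_rot: [[-0.989, -0.15, 0.0], [-0.15, 0.989, 0.001], [-0.001, 0.0, -1.0]]
wrist_force: [-0.4, -0.2, -2.0]
gripper_width: 0.308
gripper_force: 26.3
```

```bash
python3 - <<'E'
from h import *
p=shot('wrist'); C=cloud(p); R,t=cam(p)
for m in masks_of('empty_jar',p)[:2]:
    q=C[m['region']&(p['z_map']>0)]; print(m['p'],m['xy'],np.round(np.percentile(q,[2,50,98],axis=0),3).tolist())
save(p,'e1.png')
E
```

```text
0.56 [261.7, 215.1] [[0.51, 0.029, 0.104], [0.516, 0.055, 0.138], [0.576, 0.076, 0.174]]
```

View pics/e1.png

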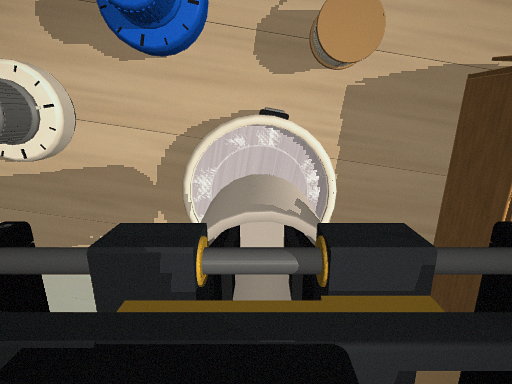

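The jar is lifted, its wall spanning z 0.10 to 0.174 at about (262,215), and the grip is 38 mm below the rim. I lower it back onto the plate.

Emit:
drive_tool:
  rows:
    - [60,0,0,-8,0,0,0]
    - [60,0,0,-14,0,0,0]
    - [60,0,0,-16,0,0,0]
    - [60,0,0,-14,0,0,0]
    - [60,0,0,-10,0,0,0]

```text
time_s: 23.9
tcp_pos: [0.5441, 0.0551, 0.0353]
ee_rot: [[-0.989, -0.15, -0.004], [-0.15, 0.989, -0.001], [0.004, -0.001, -1.0]]
wrist_force: [0.8, 0.4, -2.3]
gripper_width: 0.31
gripper_force: 26.3
```

Emit:
drive_tool:
  rows:
    - [60,0,0,-6,0,0,0]
    - [60,0,0,-4,0,0,0]
    - [60,0,0,-2,0,0,0]
    - [60,0,0,-2,0,0,0]
    - [60,0,0,0,0,0,0]

```text
time_s: 24.32
tcp_pos: [0.5457, 0.0557, 0.024]
ee_rot: [[-0.989, -0.15, 0.0], [-0.15, 0.989, 0.0], [-0.0, 0.0, -1.0]]
wrist_force: [-0.6, -0.2, -3.0]
gripper_width: 0.31
gripper_force: 26.3
```

Emit:
drive_tool:
  rows:
    - [60,0,0,-1,0,0,0]
    - [60,0,0,-1,0,0,0]
    - [60,0,0,0,0,0,0]

```text
time_s: 24.57
tcp_pos: [0.5456, 0.0556, 0.0221]
ee_rot: [[-0.989, -0.15, 0.0], [-0.15, 0.989, 0.0], [-0.001, 0.0, -1.0]]
wrist_force: [-0.5, -0.3, -2.3]
gripper_width: 0.308
gripper_force: 26.3
```

Emit:
drive_tool:
  rows:
    - [60,0,0,-0.7,0,0,0]
    - [60,0,0,0,0,0,0]

```text
time_s: 24.73
tcp_pos: [0.546, 0.0556, 0.022]
ee_rot: [[-0.989, -0.151, 0.001], [-0.151, 0.989, 0.0], [-0.001, -0.0, -1.0]]
wrist_force: [-0.8, -0.2, 2.9]
gripper_width: 0.308
gripper_force: 26.7
```

Emit:
drive_tool:
  rows:
    - [60,0,0,-0.5,0,0,0]
    - [60,0,0,0,0,0,0]

```text
time_s: 24.9
tcp_pos: [0.5461, 0.0556, 0.0219]
ee_rot: [[-0.989, -0.151, 0.001], [-0.151, 0.989, 0.0], [-0.001, -0.0, -1.0]]
wrist_force: [-1.7, -1.0, 5.2]
gripper_width: 0.305
gripper_force: 27.0
```

The jar is seated. I release and withdraw.

Emit:
drive_tool:
  rows:
    - [0,0,0,0,0,0,0]
    - [0,0,0,0,0,0,0]
    - [0,0,0,0,0,0,0]
    - [0,0,0,0,0,0,0]
    - [0,0,0,0,0,0,0]

```text
time_s: 25.32
tcp_pos: [0.5461, 0.0556, 0.0217]
ee_rot: [[-0.989, -0.151, 0.002], [-0.151, 0.989, 0.0], [-0.002, 0.0, -1.0]]
wrist_force: [-0.8, -1.0, 0.1]
gripper_width: 0.271
gripper_force: 0.4
```

Emit:
drive_tool:
  rows:
    - [0,0,0,5,0,0,0]
    - [0,0,0,12,0,0,0]
    - [0,0,0,20,0,0,0]
    - [0,0,0,30,0,0,0]
    - [0,0,0,35,0,0,0]

```text
time_s: 25.73
tcp_pos: [0.5443, 0.0553, 0.1224]
ee_rot: [[-0.989, -0.15, -0.004], [-0.15, 0.989, -0.001], [0.004, -0.001, -1.0]]
wrist_force: [0.5, 0.0, 0.2]
gripper_width: 0.015
gripper_force: 0.0
```

Emit:
drive_tool:
  rows:
    - [0,0,0,35,0,0,0]
    - [0,0,0,35,0,0,0]
    - [0,0,0,20,0,0,0]
    - [0,0,0,0,0,0,0]
    - [0,0,0,0,0,0,0]

```text
time_s: 26.15
tcp_pos: [0.546, 0.056, 0.2142]
ee_rot: [[-0.989, -0.15, 0.003], [-0.15, 0.989, 0.002], [-0.004, 0.001, -1.0]]
wrist_force: [-0.5, -0.0, -1.3]
gripper_width: 0.009
gripper_force: 0.0
```

```bash
python3 - <<'E'
from h import *
from scipy.optimize import least_squares
p=shot('wrist'); C=cloud(p)
for m in masks_of('empty_jar',p)[:3]:
    q=C[m['region']&(p['z_map']>0)]; z=q[:,2].max(); q=q[(q[:,2]>.09)&(q[:,2]<.1)]
    if len(q)>20: print(m['xy'],z,np.round(least_squares(lambda a:np.hypot(q[:,0]-a[0],q[:,1]-a[1])-a[2],[*q[:,:2].mean(0),.034],loss='soft_l1',f_scale=.002).x,4),np.linalg.lstsq(np.c_[q[:,:2],np.ones(len(q))],q[:,2],rcond=None)[0])
c=(.5055,-.1672)
for h in (.026,.061):
  g=cv2.cvtColor(ortho(p,c,h,.05,400),cv2.COLOR_RGB2GRAY)
  X,Y=np.meshgrid(np.arange(400)-199.5,np.arange(400)-199.5); r=np.hypot(X,Y)*.25; a=np.degrees(np.arctan2(X,-Y))
  m=(g<70)&(r>32)&(r<40) if h<.05 else (g>150)&(r<22)
  n,lab,st,ce=cv2.connectedComponentsWithStats(m.astype(np.uint8))
  for i in range(1,n):
    if st[i,4]>25:
      w=lab==i; print(h,st[i,4],np.round(a[w].mean(),1),np.round(r[w].mean(),1))
E
```

```text
[260.0, 176.4] 0.09645882086687689 [0.5446 0.0556 0.0329] [-0.0068189  -0.00207887  0.09795152]
0.026 35 14.2 38.3
0.026 196 -15.0 35.7
0.026 166 71.9 36.4
0.026 31 -146.9 33.1
0.026 165 160.0 35.0
0.026 37 -169.1 35.9
0.061 1058 70.7 12.3
```

```bash
python3 -c "from station import *; print(finish_job())"
```

```text
the job is handed in; nothing more can be done
None
```

The job is handed in at about 26 s: the empty jar stands upright and centred on the warming plate, and the timer's pointer lines up with the 15 tick, with the timer within 2–3 mm of its starting place. The first lift from the carton gripped the jar only about 3 mm below its rim, because the fingers sit about 35 mm higher than the reported pose. I regripped it on the plate 38 mm below the rim, lifted it to 98 mm and set it back, so whether step 1 counts depends on that second lift; no verdict came back.

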